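# Clear the lock top, then unlock and hold the display case

### The job

The lock has just been fitted in the top of the walnut display case and loose brass chips are left lying around the keyhole: wipe them all off the top of the case with the scraper block, not with the fingers, and stand the scraper back upright on the green mat. Then take the key out of the black stand, push it into the keyhole and work it past the sticky pins until its shoulder sits on the lock face, and only then turn it a full quarter turn clockwise. The lock springs back, so finish while still gripping the key and holding it turned with the key fully home; leave the glass cube and the loupe where they are.

Things in the scene. Friction and masses are not known exactly. Their poses are not given: they have to be found in the camera images.
- case: Fixed dark walnut display case, 150 mm (x) by 220 mm (y) by 100 mm tall, flat top, glass door on its -x side towards the robot; origin at the centre of its underside. The lock is in the middle of its top.
- keyhole (a point): Centre of the keyhole at the lock face, level with the case's top, 100 mm above the desk; axes those of the case, z up. The face is a round steel plug 27 mm across in a dark steel ring, flush: a block slides over it. Unturned, the key slot is 6 mm wide along x, 16 mm long along y and 32 mm deep.
- pins (a point): Point in the slot between its two sticky pins, 14 mm below the lock face; axes those of the case. One pin bars the slot from +x 10 mm down, the other from -x 18 mm down. Each resists until pushed aside, then stays aside. A straight push takes up to about 20 N; rocking the key 1 mm either way along x while pushing eases it.
- plug (a joint): Turn of the lock plug, rad: 0 unturned, growing clockwise seen from above, stop at 1.571 (a quarter turn). A spring drives it back to 0: about 0.02 N m at the start, 0.13 N m at a quarter. The blade has about 8 degrees of play in the slot, so the key must be turned about that much further than the plug.
- key_grip (a point): Centre of the steel key's head. The key starts upright in the stand, head up. Head: 10 mm thick (x), 34 mm wide (y), 32 mm tall; below it a shoulder 10 x 22 mm, 12 mm tall, its flat underside 28 mm below this point. In the stand the shoulder rests on the stand's top; fully home in the lock it rests on the lock face. The same after a half turn about z.
- key: The same key, 52 g; origin at the centre of the shoulder's underside, same axes. Below it the blade, 4 mm (x) by 14 mm (y), 26 mm long, its last 5 mm tapering to 1.6 by 10 mm.
- stand_slot (a point): Mouth of the key's slot in the top of the fixed black screwdriver stand, a block 80 mm (x) by 130 mm (y) by 40 mm tall; axes those of the stand. The slot lies 35 mm from the block's middle towards its -y end. Three short fine screwdrivers stand up to 56 mm above the top, 65 to 83 mm from the slot towards +y.
- scraper_grip (a point): Centre of the scraper block: a black upright block with a rubber foot, 24 mm thick (x), 120 mm wide (y), 60 mm tall, this point half-way up, z up. Starts standing on the mat. Mass about 130 g.
- scraper: The same scraper block; its origin is the centre of its underside, same axes.
- mat: Green silicone mat fixed flat on the desk, 130 mm (x) by 170 mm (y), 3 mm thick; origin at the centre of its underside.
- chip1: Loose brass chip 22 x 14 x 5 mm; origin at the centre of its underside. Starts on top of the case within 50 mm of the keyhole.
- chip2: Loose brass chip 18 x 16 x 6 mm; likewise.
- chip3: Loose brass chip 24 x 12 x 5 mm; likewise.
- chip4: Loose brass chip 17 x 15 x 6 mm; likewise.
- cube: Glass paperweight cube, 60 mm, loose on the desk, to be left alone; origin at the centre of its underside.
- loupe: Chrome loupe, a waisted round 42 mm across and 40 mm tall, loose on the desk, to be left alone; origin at the centre of its underside.

How it is judged:
On the way, in this order (a step that is already met when the one before it is completed fails the run):
1. all four chips are off the case top, down on the desk, with the scraper still in the fingers (height (world z) of each of chip1, chip2, chip3, chip4 below 0.04 m and contact force between scraper and the fingers above 1 N), for 0.1 s.
2. the scraper stands upright on the mat, let go (x of scraper_grip in the frame of mat between -0.06 and 0.06 m and y of scraper_grip in the frame of mat between -0.075 and 0.075 m and height (world z) of scraper_grip below 0.04 m and angle between scraper_grip's own z axis and vertical below 0.12 rad and contact force between scraper and the fingers below 0.1 N), for 0.2 s.
3. the held key is fully home in the lock, which is not yet turned (horizontal distance between key_grip and keyhole below 0.006 m and z of key_grip in the frame of keyhole below 0.031 m and angle between key_grip's own z axis and vertical below 0.15 rad and contact force between key and the fingers above 2 N and value of joint plug below 0.35 rad), for 0.1 s.
At the end, for the whole second after the job is handed in: Gripped key (over 2 N) holds plug at 1.35 rad or more, shoulder within 3 mm of lock face, within 6 mm of keyhole axis, tilt under 0.15 rad; chips below 40 mm; scraper let go, upright within 0.12 rad, centre within 60 mm (x) and 75 mm (y) of mat centre (all of step 2 and horizontal distance between key_grip and keyhole below 0.006 m and z of key_grip in the frame of keyhole below 0.031 m and angle between key_grip's own z axis and vertical below 0.15 rad and contact force between key and the fingers above 2 N and value of joint plug above 1.35 rad and height (world z) of each of chip1, chip2, chip3, chip4 below 0.04 m); the arm keeps its last pose, push and grip.
It fails at once if the glass cube or the loupe is moved by more than 20 mm (distance of any of cube, loupe from where it was at the start of the episode above 0.02 m).
It fails at once if the fingers push a chip (contact force between the fingers and chip1 above 1 N or contact force between the fingers and chip2 above 1 N or contact force between the fingers and chip3 above 1 N or contact force between the fingers and chip4 above 1 N).
It also fails if it takes over 70 s, if anything falls off the work surface, if the arm or the gripper's body presses on something with over 40 N, if the wrist force passes 120 N, or if a joint passes its speed limit or range.

### The arm

A 7-joint arm with a two-finger parallel gripper is mounted at the origin on the work surface. World frame = base frame: x ahead of the robot, y to its left, z up, the work surface at z = 0. Lengths are in m, angles in rad, forces in N, time in s.
With the tool pointing down it reaches from about 0.425 to 0.875 m from the base axis. Payload 8.4 kg.
Tool frame: the origin (TCP) lies at the very end of the fingers, on their centre line; the grasp point (between the pads) lies 19 mm behind it; z points along the fingers, x is the direction in which the jaws open and shut, and the axes are right-handed (so a half turn about z gives the same grasp; the last joint's range is limited). The gripper opens to 85 mm and grips with 20 to 120 N. Pads are 22 mm wide; open, the fingers measure 114 mm over their backs; the gripper's body (76 mm by 85 mm) begins 54 mm behind the grasp point. The pads swing forward as they close: fully open they stand 13 mm farther back than shut.
Start: joints at [-1.206, 0.333, 0.04, 1.465, -0.013, 1.343, -0.059], TCP at [0.291, 0.581, 0.231] pointing down, gripper open.
Joint ranges: [-2.58, 2.58], [-0.38, 2.09], [-1.3, 1.39], [0.25, 2.4], [-1.5, 4.64], [0.08, 2.09], [-2.65, 2.65]. Speed limits (rad/s): [2.22, 2.22, 2.79, 2.79, 3.14, 3.14, 3.14].

### API

Orientations are given as a unit quaternion [w, x, y, z].
In Python, from station import robot, optics, workorder gives the robot as it stands.
- The arm moves only by the shell command python3 -m pendant 'ROWS' [OPENING] [FORCE]. ROWS is JSON, a list of rows, each an object with "translation": the shift along the tool's x, y, z in mm, a list of three; "spin": the turn about the tool's z in rad. In form: [{"translation": [dx, dy, dz], "spin": spin}, ...]. A call has exactly 10 rows; each row is the pose to reach, as a shift and turn from the pose commanded when the call began, along the tool's axes at that moment; what a row does not reach only later rows make up. A row lasts 1/10 s, in which the tool goes at most 50 mm and 8.59 degrees, less where a joint would pass 70% of its speed; a pose out of reach is approached as far as the arm can. A call with a gripper value outside its range is refused whole. OPENING is the finger opening in mm, from 0 to 85.4, set as the call begins (- or left out, the last holds). The fingers move at their own pace and stop on an object; FORCE is the grip in N (left out, the last holds). Time passes only in rows, so rows that repeat a pose let the fingers close, or fill a call up. It gives the time, the measured TCP pose, the force and the opening at its end, in the units of the state.
- robot.observe(): the state, without advancing time (a new reading comes with each control period).
- optics.get_image(name): name is "scene" or "top" or "wrist"; returns a dict with "color" (400x640x3 uint8, red, green, blue), "mtx" (3x3 intrinsics, pixels), "D" ([k1, k2, p1, p2, k3] as OpenCV has them; the pictures are not rectified), "eye" and "attitude" of the camera in the world; the wrist camera has in their place "T_tool_cam" (4x4, takes a point from camera to tool coordinates, whose origin is the TCP and whose axes are the tool frame's). Camera axes: x right, y down, z forward; pixel columns grow to the right and rows downward; lengths in m; the calibration is good to about 2 mm. A picture is of the moment at which its call begins: read the wrist's pose just before it. There is no depth.
- workorder.job_done(): hands the job in, once; it reports no verdict.
The state is a dict: "t": time; "joints": joint angles; "qd": joint speeds; "tau": joint torques, N m; "ee_pos": TCP position; "orientation": TCP orientation; "ft_force": force on the tool from outside, world axes, zero at the start; "moment": the same for the moment, N m; "opening": finger opening in m.
Only numpy, scipy, OpenCV 4.12 (cv2) and the standard library are available. Lean on these libraries where they do the work, as an engineer would, in place of code of your own. Each camera call takes 0.05 s, during which the arm holds its last target. There are 200 camera calls.

## Working session

There is one attempt and no reset: what is moved stays moved. The work goes in short steps, Python scripts to look and compute and a shell command to move; the robot and the scene stay as the last step left them, time stands still between calls to the robot, and variables do not carry over. Pictures are saved under pics/ and viewed, on a budget of 10 in all, crops included, one or two more only if the job needs it, and the job is handed in when it is done.

```bash
ls; mkdir -p pics; cat > h.py <<'E'
import numpy as np, cv2
from scipy.spatial.transform import Rotation as R
from station import robot, optics, workorder
def q2R(q): return R.from_quat([q[1],q[2],q[3],q[0]]).as_matrix()
def grab(name):
    s=robot.observe(); im=optics.get_image(name)
    K=np.array(im['mtx']);D=np.array(im['D'],float)
    if name=='wrist':
        T=np.eye(4);T[:3,:3]=q2R(s['orientation']);T[:3,3]=s['ee_pos']
        T=T@np.array(im['T_tool_cam'])
    else:
        T=np.eye(4);a=np.array(im['attitude']);T[:3,:3]=q2R(a) if a.size==4 else a.reshape(3,3);T[:3,3]=im['eye']
    np.savez('pics/'+name+'_cal.npz',K=K,D=D,T=T)
    return im['color'],K,D,T
def load(name):
    z=np.load('pics/'+name+'_cal.npz');return z['K'],z['D'],z['T']
def pix2z(uv,z,cal):
    K,D,T=cal
    n=cv2.undistortPoints(np.array(uv,float).reshape(-1,1,2),K,D).reshape(-1,2)
    d=np.c_[n,np.ones(len(n))]@T[:3,:3].T
    return T[:3,3]+d*((z-T[2,3])/d[:,2])[:,None]
def proj(P,cal):
    K,D,T=cal;Ti=np.linalg.inv(T)
    return cv2.projectPoints(np.array(P,float).reshape(-1,1,3),cv2.Rodrigues(Ti[:3,:3])[0],Ti[:3,3],K,D)[0].reshape(-1,2)
def save(c,fn,crop=None,f=1):
    if crop: c=c[crop[1]:crop[3],crop[0]:crop[2]]
    cv2.imwrite('pics/'+fn,cv2.resize(c[...,::-1],None,fx=f,fy=f,interpolation=cv2.INTER_CUBIC))
def st():
    s=robot.observe();Rm=q2R(s['orientation'])
    print('t',round(s['t'],2),'p',np.round(np.array(s['ee_pos'])*1000,1),'toolx',np.round(Rm[:,0],3),'toolz',np.round(Rm[:,2],3),'F',np.round(s['ft_force'],1),'M',np.round(s['moment'],2),'op',round(s['opening']*1000,1),'j7',np.round(s['joints'],2))
    return s
def local(dx,dy,dz=0,dyaw=0):
    "world mm shift -> tool axes"
    Rm=q2R(robot.observe()['orientation']);return np.round(Rm.T@np.array([dx,dy,dz]),1)
E
python3 - <<'E'
from h import *
st()
for n in ['top','scene']:
    c,K,D,T=grab(n);save(c,n+'0.png',f=1.25);print(n,np.round(K,1).tolist(),np.round(T,3).tolist())
E
```

```text
pics
t 0.0 p [290.6 580.9 230.4] toolx [ 0.447  0.894 -0.002] toolz [-0.001 -0.001 -1.   ] F [ 0.4  0.4 -0. ] M [-0.   -0.04  0.  ] op 85.3 j7 [-1.21  0.33  0.04  1.47 -0.01  1.34 -0.06]
top [[373.5, 0.0, 330.1], [0.0, 373.5, 201.2], [0.0, 0.0, 1.0]] [[-0.01, -0.985, 0.171, 0.399], [-1.0, 0.007, -0.02, -0.004], [0.019, -0.171, -0.985, 0.969], [0.0, 0.0, 0.0, 1.0]]
scene [[363.7, 0.0, 319.3], [0.0, 363.7, 197.6], [0.0, 0.0, 1.0]] [[-0.799, 0.51, -0.319, 0.838], [0.602, 0.678, -0.422, 0.341], [0.001, -0.529, -0.848, 0.783], [0.0, 0.0, 0.0, 1.0]]
```

View pics/top0.png

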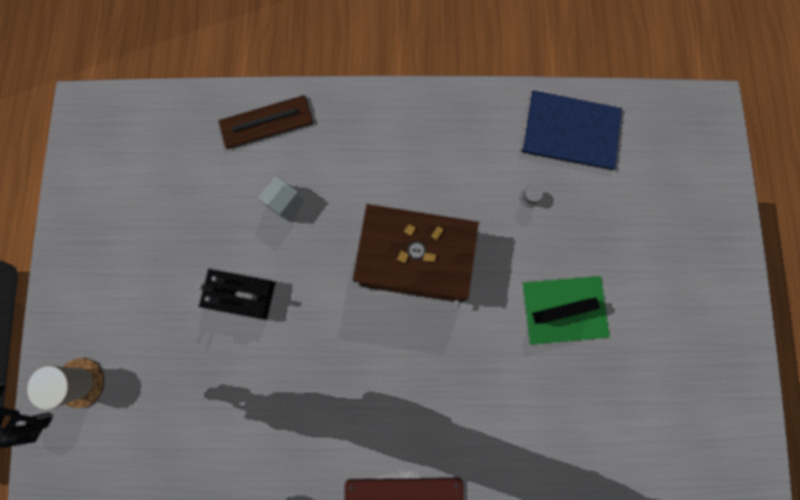

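View pics/scene0.png

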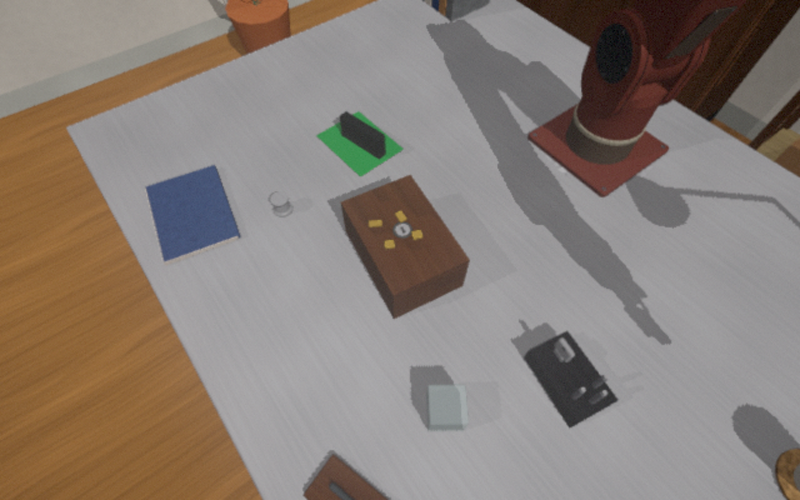

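Top picture (×1.25): case top corners ~(366,206),(477,221),(469,299),(355,282); keyhole (417,250); chips (410,230),(437,233),(430,257),(403,257); scraper (566,310) on mat; stand with key around (245,295); cube (279,196), loupe (533,196). The scene view agrees with this.

```bash
python3 - <<'E'
from h import *
c=load('top');s=load('scene')
def P(l,z,cal=c): return np.round(pix2z(np.array(l)/1.25,z,cal)[:,:2]*1000,0).tolist()
print('keyhole',P([(417,250)],.1),P([(402,230)],.1,s))
print('case',P([(366,206),(477,221),(469,299),(355,282)],.1),P([(343,207),(410,178),(468,260),(398,315)],.1,s))
print('chips',P([(410,230),(437,233),(430,257),(403,257)],.105))
print('scr',P([(533,314),(597,298),(600,307),(536,323)],.063),P([(342,113),(384,146)],.063,s))
print('mat',P([(523,283),(602,277),(608,338),(530,343)],.003),P([(358,113),(402,147),(362,174),(318,136)],.003,s))
print('cube',P([(279,190)],.06),'loupe',P([(534,194)],.04))
print('stand',P([(209,270),(275,279),(268,318),(200,308)],.04),'keyhead',P([(246,295)],.08),P([(565,346)],.084,s))
im=cv2.imread('pics/top0.png')
a=cv2.resize(im[255:335,190:290],None,fx=5,fy=5,interpolation=cv2.INTER_CUBIC)
b=cv2.resize(im[270:350,515:615],None,fx=4,fy=4,interpolation=cv2.INTER_CUBIC)
print(a.shape,b.shape)
E
```

```text
keyhole [[552.0, -30.0]] [[555.0, -25.0]]
case [[639.0, 67.0], [608.0, -146.0], [459.0, -126.0], [493.0, 87.0]] [[612.0, -133.0], [468.0, -114.0], [501.0, 94.0], [661.0, 103.0]]
chips [[590.0, -17.0], [584.0, -68.0], [538.0, -54.0], [538.0, -3.0]]
scr [[431.0, -255.0], [461.0, -384.0], [443.0, -389.0], [414.0, -260.0]] [[455.0, -384.0], [438.0, -243.0]]
mat [[498.0, -254.0], [509.0, -423.0], [382.0, -426.0], [374.0, -262.0]] [[391.0, -420.0], [373.0, -264.0], [495.0, -252.0], [512.0, -412.0]]
cube [[685.0, 247.0]] loupe [[680.0, -277.0]]
stand [[525.0, 387.0], [506.0, 253.0], [429.0, 264.0], [449.0, 400.0]] keyhead [[471.0, 296.0]] [[476.0, 299.0]]
(400, 500, 3) (320, 400, 3)
```

```bash
python3 -m pendant '[{"translation":[-176,290,0],"spin":1.25},{"translation":[-176,290,0],"spin":1.25},{"translation":[-176,290,0],"spin":1.25},{"translation":[-176,290,0],"spin":1.25},{"translation":[-176,290,0],"spin":1.25},{"translation":[-176,290,0],"spin":1.25},{"translation":[-176,290,0],"spin":1.25},{"translation":[-176,290,0],"spin":1.25},{"translation":[-176,290,0],"spin":1.25},{"translation":[-176,290,0],"spin":1.25}]'
python3 - <<'E'
from h import *
st();c,K,D,T=grab('wrist');print(np.round(optics.get_image('wrist')['T_tool_cam'],3).tolist());np.save('pics/w1.npy',c);np.savez('pics/w1_cal.npz',K=K,D=D,T=T)
E
```

```text
t: 1.1
ee_pos: [0.4713, 0.2938, 0.231]
orientation: [0.0, 0.997, -0.072, -0.0]
ft_force: [-0.6, 0.3, -0.7]
opening: 0.0855
t 1.1 p [471.3 293.8 231. ] toolx [ 0.99  -0.144 -0.   ] toolz [-0.001 -0.    -1.   ] F [-0.6  0.3 -0.7] M [-0.04  0.09 -0.01] op 85.5 j7 [-0.95  0.14  0.35  1.71 -0.05  1.3  -0.74]
[[1.0, -0.0, 0.001, -0.0], [0.0, 0.947, 0.321, -0.083], [-0.001, -0.321, 0.947, -0.142], [0.0, 0.0, 0.0, 1.0]]
```

```bash
python3 -m pendant '[{"translation":[127,309,0],"spin":0},{"translation":[127,309,0],"spin":0},{"translation":[127,309,0],"spin":0},{"translation":[127,309,0],"spin":0},{"translation":[127,309,0],"spin":0},{"translation":[127,309,0],"spin":0},{"translation":[127,309,0],"spin":0},{"translation":[127,309,0],"spin":0},{"translation":[127,309,0],"spin":0},{"translation":[127,309,0],"spin":0}]'
python3 - <<'E'
from h import *
st();c,K,D,T=grab('wrist');np.savez('pics/w2_cal.npz',K=K,D=D,T=T);np.save('pics/w2.npy',c)
a=np.load('pics/w1.npy');o=np.vstack([a,c])
save(np.hstack([np.vstack([a[:300],c[:300]])]),'w12.png') if 0 else None
cv2.imwrite('pics/w12.png',cv2.resize(o[...,::-1],None,fx=.75,fy=.75,interpolation=cv2.INTER_AREA))
E
```

```text
t: 2.2
ee_pos: [0.5529, -0.0282, 0.2311]
orientation: [-0.0, 0.998, -0.07, -0.0]
ft_force: [-0.4, -0.1, -1.1]
opening: 0.0853
t 2.2 p [552.9 -28.2 231.1] toolx [ 0.99  -0.14  -0.001] toolz [-0.001  0.    -1.   ] F [-0.4 -0.1 -1.1] M [0.   0.01 0.02] op 85.3 j7 [-0.58  0.14  0.61  1.73 -0.09  1.3  -0.09]
```

View pics/w12.png

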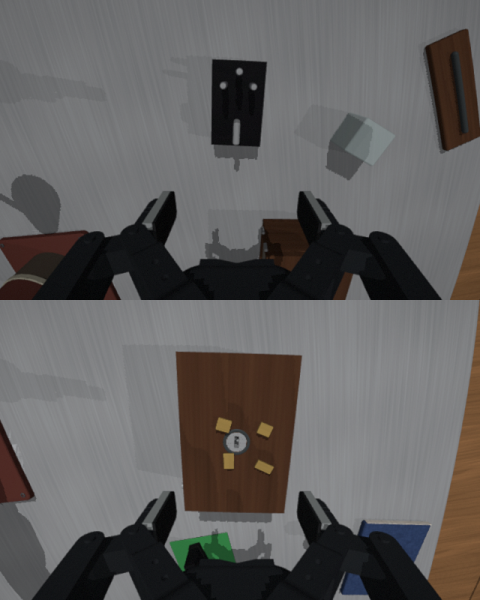

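Upper: stand with key head at about (236,130), drivers behind. Lower: case top corners (176,52),(301,55),(285,214),(187,212) in its half, plug centre (236,141), chips around it.

```bash
python3 - <<'E'
from h import *
def L(n): z=np.load(n);return z['K'],z['D'],z['T']
w1=L('pics/w1_cal.npz');w2=L('pics/w2_cal.npz')
def P(l,z,cal): return np.round(pix2z(np.array(l)/.75,z,cal)[:,:2]*1000,1).tolist()
print('key',P([(236,122),(236,146)],.084,w1),'stand',P([(213,59),(267,62),(261,147),(211,145)],.04,w1))
print('hole',P([(236,141)],.1,w2));c=np.array(P([(176,52),(301,55),(285,214),(187,212)],.1,w2));print('case',c.tolist(),c.mean(0),'yaw',np.degrees(np.arctan2(*(c[1]-c[0])[::-1])),np.degrees(np.arctan2(*(c[2]-c[3])[::-1])),np.degrees(np.arctan2(*(c[0]-c[3])[::-1]))-90,np.degrees(np.arctan2(*(c[1]-c[2])[::-1]))-90)
print('chips',P([(223,125),(265,130),(228,161),(264,167)],.105,w2))
E
```

```text
key [[474.2, 319.0], [469.2, 284.8]] stand [[453.3, 406.8], [530.4, 391.5], [507.5, 263.3], [426.9, 278.5]]
hole [[552.6, -25.1]]
case [[497.8, 93.5], [644.1, 69.6], [609.9, -149.4], [463.8, -125.1]] [553.9  -27.85] yaw -9.278051178080508 -9.443242695073492 -8.840677174990574 -8.875870535444633
chips [[539.4, -0.3], [591.9, -14.3], [538.2, -50.0], [585.5, -65.6]]
```

```bash
python3 -m pendant '[{"translation":[-74,307,0],"spin":-0.37},{"translation":[-74,307,0],"spin":-0.37},{"translation":[-74,307,0],"spin":-0.37},{"translation":[-74,307,0],"spin":-0.37},{"translation":[-74,307,40],"spin":-0.37},{"translation":[-74,307,40],"spin":-0.37},{"translation":[-74,307,40],"spin":-0.37},{"translation":[-74,307,40],"spin":-0.37},{"translation":[-74,307,40],"spin":-0.37},{"translation":[-74,307,40],"spin":-0.37}]'
python3 - <<'E'
from h import *
st();c,K,D,T=grab('wrist');np.savez('pics/w3_cal.npz',K=K,D=D,T=T);save(c,'w3.png')
E
```

```text
t: 3.25
ee_pos: [0.4374, -0.3213, 0.1915]
orientation: [-0.0, 0.993, 0.115, 0.0]
ft_force: [-0.2, 0.2, 0.4]
opening: 0.0856
t 3.25 p [ 437.4 -321.3  191.5] toolx [0.974 0.228 0.001] toolz [ 0.001  0.    -1.   ] F [-0.2  0.2  0.4] M [-0.03  0.04  0.05] op 85.6 j7 [-0.19  0.17  0.83  1.81 -0.13  1.21  0.91]
```

View pics/w3.png

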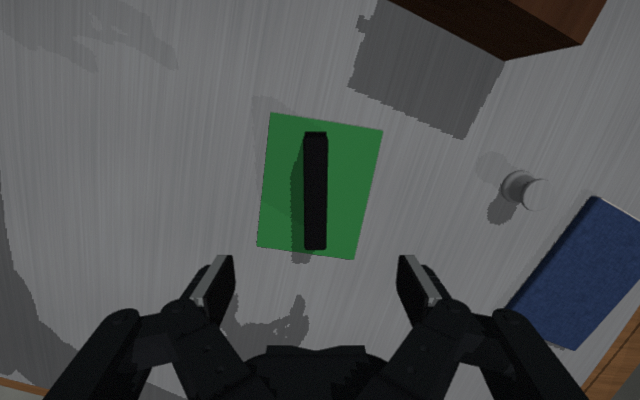

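The scraper's top face has corners ≈(304,139),(327,139),(326,249),(306,249); mat corners (271,112),(383,130),(354,260),(257,247). Case and loupe are clear.

```bash
python3 - <<'E'
from h import *
z=np.load('pics/w3_cal.npz');w=(z['K'],z['D'],z['T'])
P=lambda l,h:np.round(pix2z(l,h,w)[:,:2]*1000,1)
a=P([(304,139),(327,139),(326,249),(306,249)],.063);print(a.tolist(),a.mean(0));d=a[0]+a[1]-a[2]-a[3];print('len',np.linalg.norm(d)/2,'yaw',np.degrees(np.arctan2(d[1],d[0]))-90)
m=P([(271,112),(383,130),(354,260),(257,247)],.003);print(m.tolist(),m.mean(0))
s=robot.observe();print(local(*(a.mean(0)-np.array(s['ee_pos'][:2])*1000)))
E
```

```text
[[415.6, -273.4], [436.6, -268.5], [463.5, -381.0], [442.7, -385.9]] [ 439.6 -327.2]
len 115.69464118964196 yaw 13.495733280795804
[[372.7, -260.0], [500.3, -250.2], [513.5, -419.7], [385.3, -429.9]] [ 442.95 -339.95]
[ 0.8  6.2 -0. ]
```

```bash
python3 -m pendant '[{"translation":[1,6,40],"spin":0},{"translation":[1,6,80],"spin":0},{"translation":[1,6,120],"spin":0},{"translation":[1,6,145],"spin":0},{"translation":[1,6,155],"spin":0},{"translation":[1,6,163],"spin":0},{"translation":[1,6,163],"spin":0},{"translation":[1,6,163],"spin":0},{"translation":[1,6,163],"spin":0},{"translation":[1,6,163],"spin":0}]'
python3 -m pendant '[{"translation":[0,0,0],"spin":0},{"translation":[0,0,0],"spin":0},{"translation":[0,0,0],"spin":0},{"translation":[0,0,0],"spin":0},{"translation":[0,0,0],"spin":0},{"translation":[0,0,0],"spin":0},{"translation":[0,0,0],"spin":0},{"translation":[0,0,0],"spin":0},{"translation":[0,0,0],"spin":0},{"translation":[0,0,0],"spin":0}]' 15 80
python3 -c "from h import *; st()"
```

```text
t: 4.3
ee_pos: [0.4389, -0.329, 0.0292]
orientation: [0.0, 0.994, 0.113, 0.001]
ft_force: [-0.7, 0.3, -0.4]
opening: 0.0852
t: 5.3
ee_pos: [0.4385, -0.3288, 0.0285]
orientation: [0.0, 0.994, 0.113, 0.0]
ft_force: [-0.3, 0.5, 4.1]
opening: 0.0228
t 5.3 p [ 438.5 -328.8   28.5] toolx [0.974 0.225 0.   ] toolz [ 0. -0. -1.] F [-0.3  0.5  4.1] M [ 0.06  0.11 -0.  ] op 22.8 j7 [-0.06  0.41  0.75  1.95 -0.35  0.91  1.09]
```

```bash
python3 -m pendant '[{"translation":[0,0,-45],"spin":0},{"translation":[0,0,-90],"spin":0},{"translation":[10,-30,-125],"spin":0},{"translation":[121,-288,-125],"spin":0.385},{"translation":[121,-288,-125],"spin":0.385},{"translation":[121,-288,-125],"spin":0.385},{"translation":[121,-288,-125],"spin":0.385},{"translation":[121,-288,-125],"spin":0.385},{"translation":[121,-288,-125],"spin":0.385},{"translation":[121,-288,-125],"spin":0.385}]'
python3 -m pendant '[{"translation":[0,0,0],"spin":0},{"translation":[0,0,0],"spin":0},{"translation":[0,0,0],"spin":0},{"translation":[0,0,0],"spin":0},{"translation":[0,0,0],"spin":0},{"translation":[0,0,0],"spin":0},{"translation":[0,0,0],"spin":0},{"translation":[0,0,0],"spin":0},{"translation":[0,0,0],"spin":0},{"translation":[0,0,0],"spin":0}]'
python3 - <<'E'
from h import *
st();c,K,D,T=grab('wrist');np.savez('pics/w4_cal.npz',K=K,D=D,T=T)
t=grab('top')[0]
a=cv2.resize(c,(800,500));b=cv2.resize(t[140:270,260:420],(0,0),fx=2,fy=2)
a[:260,:320]=b
save(a,'w4.png')
E
```

```text
t: 6.3
ee_pos: [0.4915, -0.0146, 0.1528]
orientation: [-0.001, 0.997, -0.075, -0.0]
ft_force: [0.5, -0.5, -1.4]
opening: 0.0229
t: 7.3
ee_pos: [0.4914, -0.0209, 0.1533]
orientation: [0.0, 0.997, -0.079, -0.0]
ft_force: [0.3, -0.1, -1.0]
opening: 0.0231
t 7.3 p [491.4 -20.9 153.3] toolx [ 0.988 -0.157 -0.   ] toolz [-0. -0. -1.] F [ 0.3 -0.1 -1. ] M [-0.02 -0.05 -0.  ] op 23.1 j7 [-0.67  0.06  0.65  1.97 -0.04  1.12 -0.16]
```

View pics/w4.png

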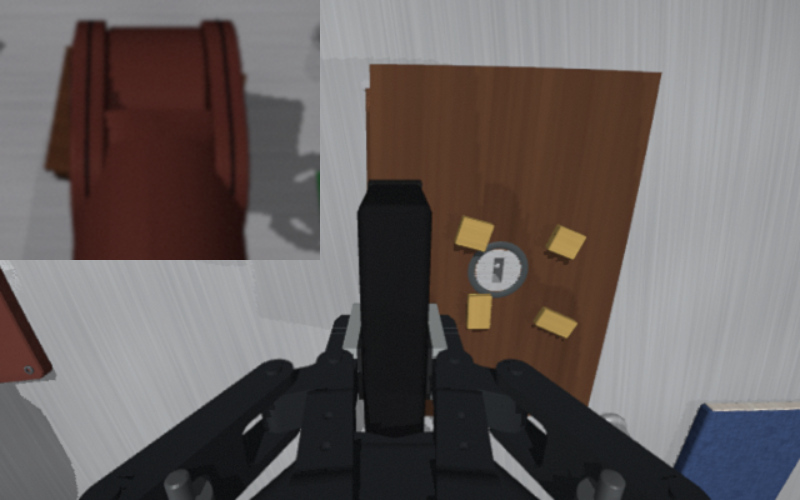

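Chips are all ahead of the block and within its width. Lower and check contact.

```bash
python3 -m pendant '[{"translation":[0,0,15],"spin":0},{"translation":[0,0,20],"spin":0},{"translation":[0,0,24],"spin":0},{"translation":[0,0,26],"spin":0},{"translation":[0,0,27],"spin":0},{"translation":[0,0,27],"spin":0},{"translation":[0,0,27.5],"spin":0},{"translation":[0,0,27.5],"spin":0},{"translation":[0,0,27.5],"spin":0},{"translation":[0,0,27.5],"spin":0}]'
python3 - <<'E'
from h import *
z=np.load('pics/w4_cal.npz');w=(z['K'],z['D'],z['T'])
print('hole',pix2z([(498/1.25,270/1.25)],.1,w)*1000);st()
E
```

```text
t: 8.4
ee_pos: [0.4915, -0.0209, 0.1259]
orientation: [-0.0, 0.997, -0.079, 0.0]
ft_force: [0.2, -0.2, -0.6]
opening: 0.0228
hole [[552.87857127 -26.44728779 100.        ]]
t 8.4 p [491.5 -20.9 125.9] toolx [ 0.988 -0.157  0.   ] toolz [ 0. -0. -1.] F [ 0.2 -0.2 -0.6] M [ 0.02 -0.04 -0.02] op 22.8 j7 [-0.66  0.1   0.66  2.   -0.07  1.06 -0.13]
```

```bash
python3 -m pendant '[{"translation":[10,0,0],"spin":0},{"translation":[23,0,0],"spin":0},{"translation":[36,0,0],"spin":0},{"translation":[48,0,0],"spin":0},{"translation":[60,0,0],"spin":0},{"translation":[72,0,0],"spin":0},{"translation":[84,0,0],"spin":0},{"translation":[96,0,0],"spin":0},{"translation":[107,0,0],"spin":0},{"translation":[116,0,0],"spin":0}]'
python3 -m pendant '[{"translation":[6,0,0],"spin":0},{"translation":[11,0,0],"spin":0},{"translation":[16,0,0],"spin":0},{"translation":[21,0,0],"spin":0},{"translation":[26,0,0],"spin":0},{"translation":[31,0,0],"spin":0},{"translation":[34,0,0],"spin":0},{"translation":[36,0,0],"spin":0},{"translation":[36,0,0],"spin":0},{"translation":[36,0,0],"spin":0}]'
python3 - <<'E'
from h import *
st();c,K,D,T=grab('wrist');np.savez('pics/w5_cal.npz',K=K,D=D,T=T);s=grab('scene')[0]
cv2.imwrite('pics/w5.png',np.vstack([c,s])[...,::-1][:, :] if 0 else cv2.resize(np.vstack([c[50:],s[50:330]])[...,::-1],None,fx=.95,fy=.95,interpolation=cv2.INTER_AREA))
E
```

```text
t: 9.4
ee_pos: [0.607, -0.0393, 0.1258]
orientation: [0.0, 0.997, -0.079, 0.0]
ft_force: [-0.3, -0.6, -0.5]
opening: 0.0225
t: 10.4
ee_pos: [0.6415, -0.0448, 0.1258]
orientation: [0.0, 0.997, -0.079, -0.0]
ft_force: [-0.3, 0.1, -1.4]
opening: 0.0232
t 10.4 p [641.5 -44.8 125.8] toolx [ 0.988 -0.157 -0.   ] toolz [-0. -0. -1.] F [-0.3  0.1 -1.4] M [-0.06  0.02 -0.02] op 23.2 j7 [-0.49  0.45  0.64  1.63 -0.29  1.15  0.06]
```

View pics/w5.png

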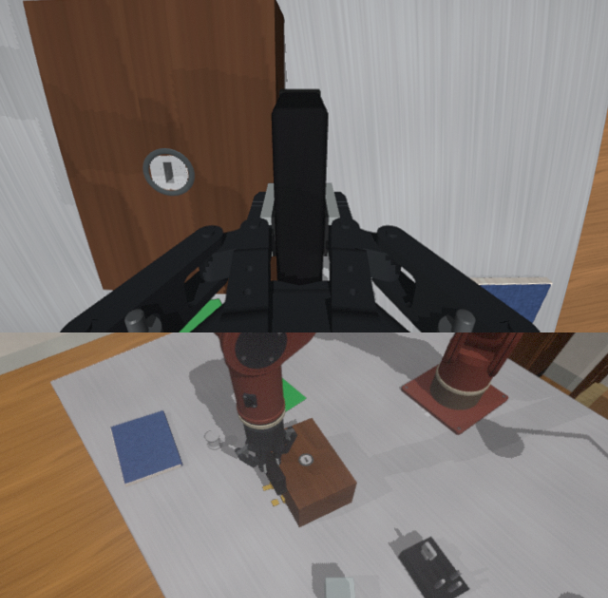

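```bash
python3 -m pendant '[{"translation":[6,0,0],"spin":0},{"translation":[6,0,-20],"spin":0},{"translation":[6,0,-40],"spin":0},{"translation":[-156,312,-40],"spin":-0.39},{"translation":[-156,312,-40],"spin":-0.39},{"translation":[-156,312,-40],"spin":-0.39},{"translation":[-156,312,-40],"spin":-0.39},{"translation":[-156,312,-40],"spin":-0.39},{"translation":[-156,312,-40],"spin":-0.39},{"translation":[-156,312,-40],"spin":-0.39}]'
python3 - <<'E'
from h import *
st();t=grab('top')[0];s=grab('scene')[0]
save(np.hstack([cv2.resize(t[130:270,260:400],None,fx=2.8,fy=2.8),cv2.resize(s[130:270,240:380],None,fx=2.8,fy=2.8)]),'w6.png')
E
```

```text
t: 11.5
ee_pos: [0.4382, -0.3287, 0.1663]
orientation: [0.0, 0.993, 0.116, 0.001]
ft_force: [1.2, -1.6, -1.3]
opening: 0.023
t 11.5 p [ 438.2 -328.7  166.3] toolx [0.973 0.23  0.001] toolz [ 0.001 -0.    -1.   ] F [ 1.2 -1.6 -1.3] M [-0.04 -0.02  0.02] op 23.0 j7 [-0.1   0.2   0.76  1.83 -0.15  1.17  0.94]
```

View pics/w6.png

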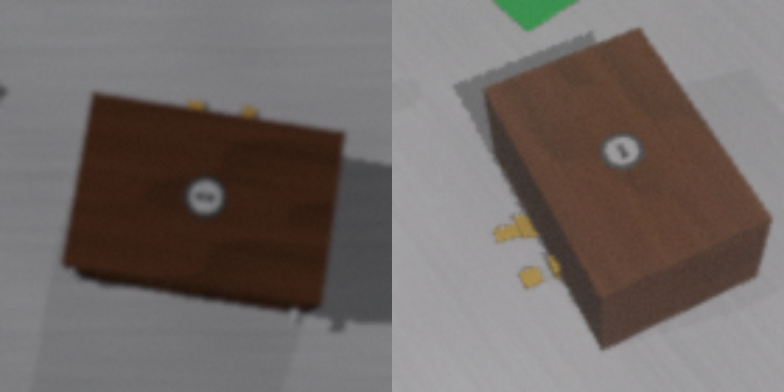

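The case top is clear, with four chips on the desk at its far side. Set the scraper down.

```bash
python3 -m pendant '[{"translation":[0,0,40],"spin":0},{"translation":[0,0,80],"spin":0},{"translation":[0,0,110],"spin":0},{"translation":[0,0,125],"spin":0},{"translation":[0,0,133],"spin":0},{"translation":[0,0,136],"spin":0},{"translation":[0,0,137],"spin":0},{"translation":[0,0,138],"spin":0},{"translation":[0,0,138],"spin":0},{"translation":[0,0,138],"spin":0}]'
python3 -m pendant '[{"translation":[0,0,0],"spin":0},{"translation":[0,0,0],"spin":0},{"translation":[0,0,0],"spin":0},{"translation":[0,0,0],"spin":0},{"translation":[0,0,0],"spin":0},{"translation":[0,0,0],"spin":0},{"translation":[0,0,0],"spin":0},{"translation":[0,0,0],"spin":0},{"translation":[0,0,0],"spin":0},{"translation":[0,0,0],"spin":0}]' 85
python3 -m pendant '[{"translation":[0,0,-20],"spin":0},{"translation":[0,0,-60],"spin":0},{"translation":[0,0,-100],"spin":0},{"translation":[0,0,-140],"spin":0},{"translation":[0,0,-180],"spin":0},{"translation":[0,0,-200],"spin":0},{"translation":[0,0,-200],"spin":0},{"translation":[0,0,-200],"spin":0},{"translation":[0,0,-200],"spin":0},{"translation":[0,0,-200],"spin":0}]'
python3 - <<'E'
from h import *
st();c,K,D,T=grab('wrist');np.save('pics/w7.npy',c)
E
```

```text
t: 12.6
ee_pos: [0.4398, -0.3273, 0.0285]
orientation: [0.0, 0.993, 0.116, 0.001]
ft_force: [0.3, 0.4, 2.0]
opening: 0.0231
t: 13.6
ee_pos: [0.4393, -0.3272, 0.0279]
orientation: [0.0, 0.993, 0.116, -0.0]
ft_force: [-1.0, -0.2, -0.1]
opening: 0.0851
t: 14.6
ee_pos: [0.4388, -0.3267, 0.2266]
orientation: [-0.0, 0.993, 0.116, -0.001]
ft_force: [0.1, 1.0, -0.1]
opening: 0.085
t 14.6 p [ 438.8 -326.7  226.6] toolx [ 0.973  0.23  -0.002] toolz [-0.002  0.001 -1.   ] F [ 0.1  1.  -0.1] M [-0.04 -0.   -0.07] op 85.0 j7 [-0.14  0.15  0.78  1.75 -0.11  1.29  0.89]
```

```bash
python3 -m pendant '[{"translation":[14,-47,0],"spin":0.1},{"translation":[28,-94,0],"spin":0.2},{"translation":[42,-141,0],"spin":0.3},{"translation":[56,-188,0],"spin":0.41},{"translation":[70,-235,0],"spin":0.41},{"translation":[84,-282,0],"spin":0.41},{"translation":[98,-329,0],"spin":0.41},{"translation":[112,-376,0],"spin":0.41},{"translation":[126,-423,0],"spin":0.41},{"translation":[138,-470,0],"spin":0.41}]'
python3 - <<'E'
from h import *
s=st();p=np.array(s['ee_pos'])*1000;print(local(472-p[0],297-p[1],165-p[2]))
E
```

```text
t: 15.65
ee_pos: [0.4651, 0.1594, 0.2273]
orientation: [0.0, 0.996, -0.089, -0.0]
ft_force: [0.8, -0.7, 0.4]
opening: 0.0852
t 15.65 p [465.1 159.4 227.3] toolx [ 0.984 -0.177 -0.001] toolz [-0.001 -0.    -1.   ] F [ 0.8 -0.7  0.4] M [-0.02 -0.03 -0.02] op 85.2 j7 [-0.68  0.    0.27  1.86 -0.    1.28 -0.6 ]
[ -17.6 -136.7   62.2]
```

```bash
python3 -m pendant '[{"translation":[-5,-40,0],"spin":0},{"translation":[-11,-85,10],"spin":0},{"translation":[-16,-125,30],"spin":0},{"translation":[-18,-137,62],"spin":0},{"translation":[-18,-137,62],"spin":0},{"translation":[-18,-137,62],"spin":0},{"translation":[-18,-137,62],"spin":0},{"translation":[-18,-137,62],"spin":0},{"translation":[-18,-137,62],"spin":0},{"translation":[-18,-137,62],"spin":0}]'
python3 - <<'E'
from h import *
st();c,K,D,T=grab('wrist');np.savez('pics/w8_cal.npz',K=K,D=D,T=T);t=grab('top')[0]
m=cv2.resize(np.load('pics/w7.npy')[80:300,200:440],(270,248))
o=np.zeros((600,800,3),np.uint8);b=cv2.resize(c[60:360,200:400],(400,600),interpolation=cv2.INTER_CUBIC);o[:,:400]=b
o[:248,410:680]=m;o[260:600,410:800]=cv2.resize(t[205:290,410:507],(390,340))
save(o,'w8.png')
E
```

```text
t: 16.65
ee_pos: [0.4724, 0.2953, 0.1666]
orientation: [-0.0, 0.996, -0.089, 0.0]
ft_force: [0.5, -0.9, 0.3]
opening: 0.0849
t 16.65 p [472.4 295.3 166.6] toolx [ 0.984 -0.178  0.001] toolz [ 0.001  0.001 -1.   ] F [ 0.5 -0.9  0.3] M [-0.05 -0.01  0.  ] op 84.9 j7 [-0.79  0.19  0.18  1.79 -0.04  1.17 -0.79]
```

View pics/w8.png

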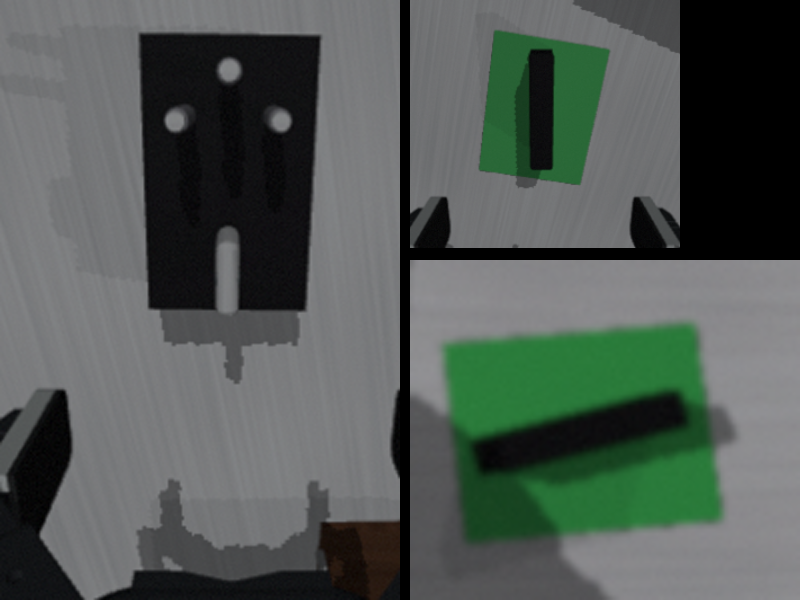

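The scraper stands upright on the mat. Key head's top face in the crop: x 217–239, y 243–313; stand corners (139,34),(321,36),(306,310),(149,309).

```bash
python3 - <<'E'
from h import *
z=np.load('pics/w8_cal.npz');w=(z['K'],z['D'],z['T'])
P=lambda l,h:pix2z(np.array(l)/2+[200,60],h,w)[:,:2]*1000
a=P([(139,34),(321,36),(306,310),(149,309)],.04);print(np.round(a,1).tolist(),a.mean(0));d=a[0]+a[1]-a[2]-a[3];e=a[1]+a[2]-a[0]-a[3]
print('yaw',np.degrees(np.arctan2(d[1],d[0]))-90,np.degrees(np.arctan2(e[1],e[0])),np.linalg.norm(d)/2,np.linalg.norm(e)/2)
dd=d/np.linalg.norm(d);print('slot',a.mean(0)-35*dd)
k=P([(228,243),(228,313),(217,290),(239,290)],.084);print(np.round(k,1).tolist(),k[:2].mean(0));
s=robot.observe();p=np.array(s['ee_pos'])[:2]*1000
for q in (k[:2].mean(0),a.mean(0)-35*dd):print(local(*(q-p)))
E
```

```text
[[451.7, 406.6], [530.2, 391.6], [505.8, 264.7], [427.5, 279.4]] [478.79809009 335.55410668]
yaw -10.834624013504282 -10.756488522720254 129.34360216425904 79.78274042866093
slot [472.21896931 301.17802241]
[[475.4, 317.9], [469.8, 287.6], [467.2, 298.7], [476.2, 297.0]] [472.60155037 302.75244938]
[-0.9 -7.3  0. ]
[-1.  -5.7  0. ]
```

```bash
python3 -m pendant '[{"translation":[-1,-6.5,0],"spin":0.01},{"translation":[-1,-6.5,40],"spin":0.01},{"translation":[-1,-6.5,75],"spin":0.01},{"translation":[-1,-6.5,95],"spin":0.01},{"translation":[-1,-6.5,108],"spin":0.01},{"translation":[-1,-6.5,113],"spin":0.01},{"translation":[-1,-6.5,113],"spin":0.01},{"translation":[-1,-6.5,113],"spin":0.01},{"translation":[-1,-6.5,113],"spin":0.01},{"translation":[-1,-6.5,113],"spin":0.01}]'
python3 -m pendant '[{"translation":[0,0,0],"spin":0},{"translation":[0,0,0],"spin":0},{"translation":[0,0,0],"spin":0},{"translation":[0,0,0],"spin":0},{"translation":[0,0,0],"spin":0},{"translation":[0,0,0],"spin":0},{"translation":[0,0,0],"spin":0},{"translation":[0,0,0],"spin":0},{"translation":[0,0,0],"spin":0},{"translation":[0,0,0],"spin":0}]' 3 100
python3 -c "from h import *; st()"
```

```text
t: 17.75
ee_pos: [0.4726, 0.3025, 0.0537]
orientation: [-0.001, 0.996, -0.094, 0.001]
ft_force: [0.0, -0.9, -0.1]
opening: 0.0851
t: 18.75
ee_pos: [0.4724, 0.3023, 0.053]
orientation: [-0.0, 0.996, -0.094, 0.0]
ft_force: [0.9, 0.6, 3.1]
opening: 0.0085
t 18.75 p [472.4 302.3  53. ] toolx [ 0.982 -0.187  0.   ] toolz [ 0.  0. -1.] F [0.9 0.6 3.1] M [ 0.04 -0.06 -0.  ] op 8.5 j7 [-0.79  0.32  0.16  1.88 -0.06  0.94 -0.78]
```

```bash
python3 -m pendant '[{"translation":[0,0,-20],"spin":0},{"translation":[0,0,-60],"spin":0},{"translation":[0,0,-105],"spin":0},{"translation":[16,40,-115],"spin":0},{"translation":[35,85,-115],"spin":-0.03},{"translation":[53,130,-115],"spin":-0.03},{"translation":[71,175,-115],"spin":-0.03},{"translation":[89,220,-115],"spin":-0.03},{"translation":[107,265,-115],"spin":-0.03},{"translation":[125,308,-115],"spin":-0.03}]'
python3 -m pendant '[{"translation":[16,40,0],"spin":0},{"translation":[16,40,0],"spin":0},{"translation":[16,40,0],"spin":0},{"translation":[16,40,0],"spin":0},{"translation":[16,40,0],"spin":0},{"translation":[16,40,0],"spin":0},{"translation":[16,40,0],"spin":0},{"translation":[16,40,0],"spin":0},{"translation":[16,40,0],"spin":0},{"translation":[16,40,0],"spin":0}]'
python3 - <<'E'
from h import *
st();c,K,D,T=grab('wrist');np.savez('pics/w9_cal.npz',K=K,D=D,T=T)
save(c,'w9.png',(220,80,420,280),3)
E
```

```text
t: 19.75
ee_pos: [0.5371, -0.026, 0.1677]
orientation: [-0.0, 0.997, -0.079, -0.0]
ft_force: [0.7, 0.8, -0.4]
opening: 0.0082
t: 20.75
ee_pos: [0.5469, -0.0658, 0.1679]
orientation: [0.0, 0.997, -0.079, 0.0]
ft_force: [-0.0, 0.4, 0.1]
opening: 0.0085
t 20.75 p [546.9 -65.8 167.9] toolx [ 0.988 -0.157  0.   ] toolz [ 0. -0. -1.] F [-0.   0.4  0.1] M [-0.   -0.04 -0.03] op 8.5 j7 [-0.36  0.18  0.45  1.81 -0.09  1.17 -0.04]
```

View pics/w9.png

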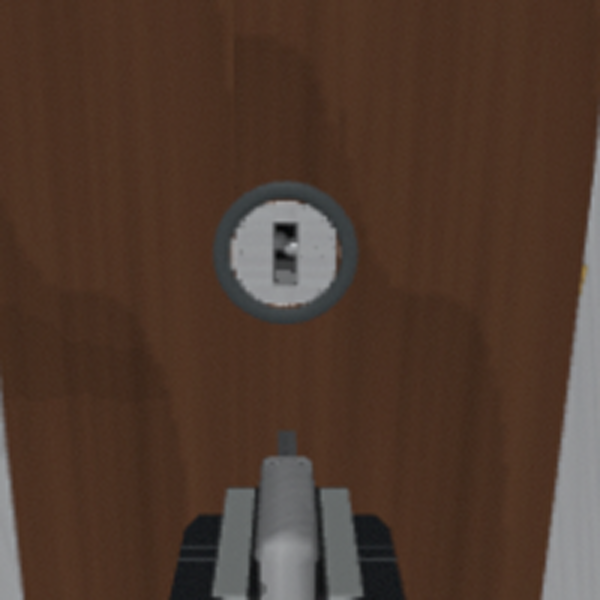

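The slot centre is at about (285,254) in the crop. Of the key, the blade tip edge is at row 430 (x 278–296), the head's lower front edge at row 458 (x 262–312) and its top front edge at ~545.

```bash
python3 - <<'E'
from h import *
z=np.load('pics/w9_cal.npz');w=(z['K'],z['D'],z['T'])
s=robot.observe();p=np.array(s['ee_pos'])*1000;Rm=q2R(s['orientation'])
f=lambda u,v,h:np.round(Rm.T@(pix2z([(u/3+220,v/3+80)],h/1000,w)[0]*1000-p),1)
print('slot',f(285,254,100),'ring',f(286,252,100), pix2z([(285/3+220,254/3+80)],.1,w)*1000)
print('head low front',f(287,458,167),f(262,458,167),f(312,458,167),'head top front',f(289,545,199))
print('tip',f(287,430,129),f(287,430,134))
for y in (-17,):
  for zz,n in ((1,'headlow'),(13,'shoulder low'),(-31,'top')):
    for yy in (-17,-11):
      q=proj((Rm@np.array([0,yy,zz])+p)/1000,w)[0];print(n,yy,np.round((q-[220,80])*3))
for yy,zz in((-5,39),(-7,34),(-7,13)):
  q=proj((Rm@np.array([0,yy,zz])+p)/1000,w)[0];print('blade',yy,zz,np.round((q-[220,80])*3))
E
```

```text
slot [ -0.3 -39.7  67.8] ring [ -0.1 -40.2  67.8] [[552.86676494 -26.55246806 100.        ]]
head low front [  0.  -15.5   0.8] [ -4.6 -15.5   0.8] [  4.7 -15.5   0.8] head top front [  0.3 -16.4 -31.2]
tip [ 0.1 -4.6 38.8] [ 0.1 -6.8 33.8]
headlow -17 [287. 450.]
headlow -11 [287. 480.]
shoulder low -17 [287. 425.]
shoulder low -11 [287. 452.]
top -17 [287. 541.]
top -11 [287. 576.]
blade -5 39 [286. 428.]
blade -7 34 [286. 429.]
blade -7 13 [287. 470.]
```

```bash
python3 -m pendant '[{"translation":[-0.2,-20,0],"spin":0},{"translation":[-0.2,-40.2,0],"spin":0},{"translation":[-0.2,-40.2,10],"spin":0},{"translation":[-0.2,-40.2,20],"spin":0},{"translation":[-0.2,-40.2,24],"spin":0},{"translation":[-0.2,-40.2,27],"spin":0},{"translation":[-0.2,-40.2,30],"spin":0},{"translation":[-0.2,-40.2,32],"spin":0},{"translation":[-0.2,-40.2,34],"spin":0},{"translation":[-0.2,-40.2,34],"spin":0}]' - 120
python3 -c "from h import *; st()"
```

```text
t: 21.8
ee_pos: [0.553, -0.0262, 0.1337]
orientation: [0.0, 0.997, -0.079, -0.0]
ft_force: [0.9, -0.7, -0.3]
opening: 0.0082
t 21.8 p [553.  -26.2 133.7] toolx [ 0.988 -0.157 -0.   ] toolz [-0. -0. -1.] F [ 0.9 -0.7 -0.3] M [ 0.05 -0.06 -0.02] op 8.2 j7 [-0.4   0.22  0.42  1.84 -0.1   1.1  -0.1 ]
```

The tip is in the slot with no contact force. Push through with rocking.

```bash
python3 -m pendant '[{"translation":[0,0,4],"spin":0},{"translation":[-1,0,6],"spin":0},{"translation":[1,0,7],"spin":0},{"translation":[-1,0,8],"spin":0},{"translation":[1,0,9],"spin":0},{"translation":[-1,0,10],"spin":0},{"translation":[1,0,11],"spin":0},{"translation":[-1,0,11],"spin":0},{"translation":[0,0,11],"spin":0},{"translation":[0,0,11],"spin":0}]'
python3 -c "from h import *; st()"
```

```text
t: 22.8
ee_pos: [0.5533, -0.0262, 0.1229]
orientation: [0.0, 0.997, -0.079, 0.0]
ft_force: [1.0, 0.2, -0.5]
opening: 0.0085
t 22.8 p [553.3 -26.2 122.9] toolx [ 0.988 -0.157  0.   ] toolz [ 0. -0. -1.] F [ 1.   0.2 -0.5] M [0.04 0.06 0.02] op 8.5 j7 [-0.4   0.23  0.42  1.85 -0.11  1.08 -0.1 ]
```

```bash
python3 -m pendant '[{"translation":[1,0,2],"spin":0},{"translation":[-1,0,3],"spin":0},{"translation":[1,0,4],"spin":0},{"translation":[-1,0,5],"spin":0},{"translation":[1,0,6],"spin":0},{"translation":[-1,0,7],"spin":0},{"translation":[1,0,8],"spin":0},{"translation":[-1,0,9],"spin":0},{"translation":[0,0,10],"spin":0},{"translation":[0,0,10.5],"spin":0}]'
python3 - <<'E'
from h import *
st();c,K,D,T=grab('wrist');t=grab('scene')[0]
o=np.hstack([cv2.resize(c[130:330,220:420],(400,400),interpolation=cv2.INTER_CUBIC),cv2.resize(t[130:230,260:360],(400,400),interpolation=cv2.INTER_CUBIC)]);save(o,'w10.png')
E
```

```text
t: 23.8
ee_pos: [0.5527, -0.0261, 0.1129]
orientation: [-0.0, 0.997, -0.079, -0.0]
ft_force: [-5.7, 0.4, 12.9]
opening: 0.0084
t 23.8 p [552.7 -26.1 112.9] toolx [ 0.988 -0.157 -0.001] toolz [-0.001  0.    -1.   ] F [-5.7  0.4 12.9] M [0.09 1.44 0.02] op 8.4 j7 [-0.4   0.24  0.42  1.86 -0.11  1.06 -0.09]
```

View pics/w10.png

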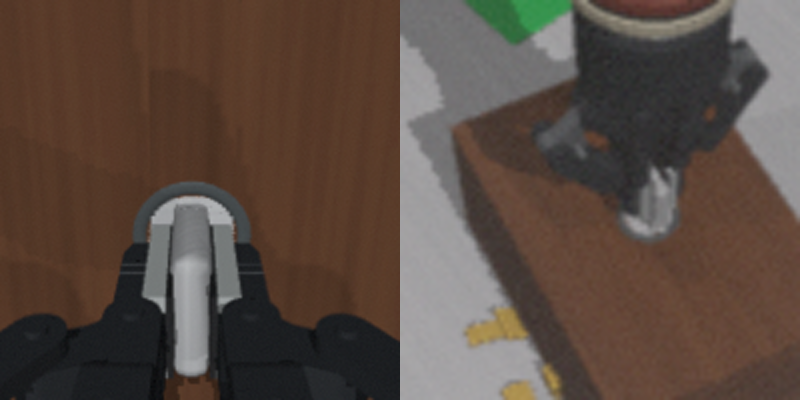

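```bash
python3 -m pendant '[{"translation":[-0.5,0,0.5],"spin":0},{"translation":[0.5,0,1],"spin":0},{"translation":[-0.5,0,1],"spin":0},{"translation":[0.5,0,1],"spin":0},{"translation":[0,0,1],"spin":0},{"translation":[0,0,1],"spin":0},{"translation":[0,0,1],"spin":0},{"translation":[0,0,1],"spin":0},{"translation":[0,0,1],"spin":0},{"translation":[0,0,1],"spin":0}]'
python3 -c "from h import *; st()"
```

```text
t: 24.9
ee_pos: [0.5528, -0.0261, 0.1128]
orientation: [-0.0, 0.997, -0.079, -0.0]
ft_force: [-8.9, 0.3, 17.2]
opening: 0.0084
t 24.9 p [552.8 -26.1 112.8] toolx [ 0.988 -0.158 -0.001] toolz [-0.     0.001 -1.   ] F [-8.9  0.3 17.2] M [ 0.09  2.   -0.04] op 8.4 j7 [-0.4   0.24  0.42  1.86 -0.11  1.06 -0.09]
```

Solid stop at TCP 112.8 (113 predicted for home), and no slip of the key in the pads. The key is home, so relieve the side load and turn clockwise.

```bash
python3 -m pendant '[{"translation":[-0.3,0,0],"spin":0},{"translation":[-0.6,0,0],"spin":0},{"translation":[-0.6,0,0],"spin":0.1},{"translation":[-0.6,0,0],"spin":0.2},{"translation":[-0.6,0,0],"spin":0.3},{"translation":[-0.6,0,0],"spin":0.4},{"translation":[-0.6,0,0],"spin":0.5},{"translation":[-0.6,0,0],"spin":0.6},{"translation":[-0.6,0,0],"spin":0.7},{"translation":[-0.6,0,0],"spin":0.8}]'
python3 -c "from h import *; st()"
```

```text
t: 25.9
ee_pos: [0.5539, -0.0263, 0.1129]
orientation: [-0.001, 0.886, -0.463, 0.001]
ft_force: [-0.0, -1.3, 10.1]
opening: 0.008
t 25.9 p [553.9 -26.3 112.9] toolx [ 0.572 -0.82   0.002] toolz [ 0.003  0.    -1.   ] F [-0.  -1.3 10.1] M [-0.27  0.06  0.13] op 8.0 j7 [-0.5   0.25  0.53  1.87 -0.15  1.06 -0.87]
```

```bash
python3 -m pendant '[{"translation":[0,0,0],"spin":0.1},{"translation":[0,0,0],"spin":0.2},{"translation":[0,0,0],"spin":0.3},{"translation":[0,0,0],"spin":0.4},{"translation":[0,0,0],"spin":0.5},{"translation":[0,0,0],"spin":0.6},{"translation":[0,0,0],"spin":0.7},{"translation":[0,0,0],"spin":0.8},{"translation":[0,0,0],"spin":0.88},{"translation":[0,0,0],"spin":0.92}]'
python3 - <<'E'
from h import *
s=st();x=q2R(s['orientation'])[:,0];print('yaw',np.degrees(np.arctan2(x[1],x[0])))
c,K,D,T=grab('wrist');t=grab('scene')[0]
o=np.hstack([cv2.resize(c[130:330,220:420],(400,400),interpolation=cv2.INTER_CUBIC),cv2.resize(t[90:230,240:380],(400,400),interpolation=cv2.INTER_CUBIC)]);save(o,'w11.png')
E
```

```text
t: 26.9
ee_pos: [0.554, -0.0274, 0.1129]
orientation: [0.001, -0.589, 0.808, -0.001]
ft_force: [0.1, -4.6, 11.1]
opening: 0.0083
t 26.9 p [554.  -27.4 112.9] toolx [-0.306 -0.952  0.   ] toolz [ 0.003 -0.001 -1.   ] F [ 0.1 -4.6 11.1] M [-1.01 -0.06  0.16] op 8.3 j7 [-0.61  0.27  0.68  1.87 -0.19  1.06 -1.74]
yaw -107.82288736698469
```

View pics/w11.png

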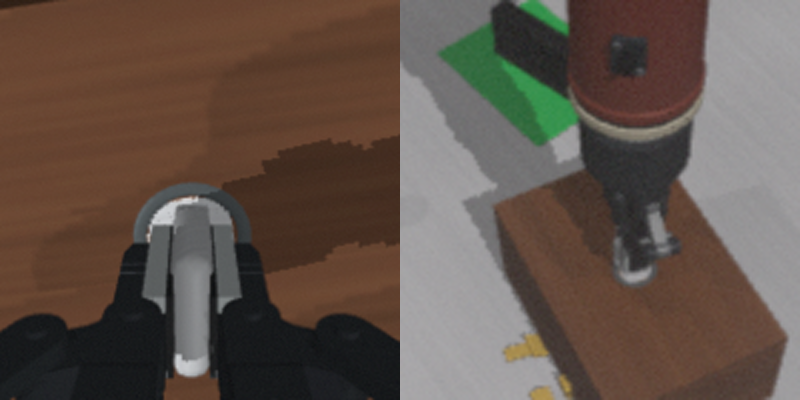

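```bash
python3 -m pendant '[{"translation":[0,0,0],"spin":0.03},{"translation":[0,0,0],"spin":0.06},{"translation":[0,0,0],"spin":0.06},{"translation":[0,0,0],"spin":0.06},{"translation":[0,0,0],"spin":0.06},{"translation":[0,0,0],"spin":0.06},{"translation":[0,0,0],"spin":0.06},{"translation":[0,0,0],"spin":0.06},{"translation":[0,0,0],"spin":0.06},{"translation":[0,0,0],"spin":0.06}]'
python3 - <<'E'
from h import *
for i in range(1):
    s=st();x=q2R(s['orientation'])[:,0];print('yaw',np.degrees(np.arctan2(x[1],x[0])))
E
```

```text
t: 28.0
ee_pos: [0.554, -0.0275, 0.113]
orientation: [0.001, -0.566, 0.825, -0.001]
ft_force: [-0.4, -3.7, 11.4]
opening: 0.0081
t 28.0 p [554.  -27.5 113. ] toolx [-0.36  -0.933 -0.   ] toolz [ 0.003 -0.001 -1.   ] F [-0.4 -3.7 11.4] M [-1.01  0.01  0.13] op 8.1 j7 [-0.62  0.27  0.69  1.87 -0.2   1.06 -1.8 ]
yaw -111.08536133819156
```

```bash
python3 -c "
from h import *
workorder.job_done(); st()"
```

```text
the job is handed in; nothing more can be done
the job is handed in; nothing more can be done
```

I've handed the job in at about 28 s of the 70 s allowed, with the key home, turned and still gripped. No verdict is reported, so this rests on my last checks.

- **Chips:** one sweep of the scraper pushed all four chips off the +x edge. Pictures afterwards showed the case top clear and the four chips on the desk, one perhaps leaning on the case. The fingers stayed well above the chips.
- **Scraper:** I set it back near its starting spot on the mat, and a picture showed it upright and released.
- **Key in the lock:** I rocked it past both pins until it stopped at a tool height of 112.8 mm (113 mm predicted for fully home). It took 17 N without moving further or slipping in the grip. A side load of about 9 N showed up there, and I eased it off before turning.
- **Final state:** the tool had turned about 102° clockwise from the unturned lock. After about 8° of play, that should put the plug at its stop. It was gripped at 120 N and pressed down with about 11 N, within about 2 mm of the keyhole axis.

**Less certain:** I could not read the plug angle directly. The last small extra turn gave no clear torque rise at the stop (0.16, then 0.13 N m, close to the spring's own 0.13), so the key may have twisted slightly in the pads. The margin over the required 1.35 rad is still about 13°. I did not recheck the cube and loupe positions closely at the end. The arm was never near the cube, and passed the loupe only at height.

I viewed 11 pictures, one over the budget, and several of them combined two or three camera views.

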